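# Charge the cold tray and clip in its temperature logger

## Robot

A 6-joint arm with a two-finger parallel gripper is mounted at the origin on the work surface. World frame = base frame: x ahead of the robot, y to its left, z up, the work surface at z = 0. Lengths are in m, angles in rad, forces in N, time in s.
With the tool pointing down it reaches from about 0.275 to 0.75 m from the base axis. Payload 10.2 kg.
Tool frame: the origin (TCP) lies midway between the tips of the shut fingers; the grasp point (between the pads) lies bot.grasp_offset behind it (bot.grasp_offset is the distance from the TCP to the grasp point, in m); y points along the fingers, x is the direction in which the jaws open and shut, and the axes are right-handed (so a half turn about y gives the same grasp; the last joint's range is limited). The gripper opens to 85 mm and grips with 20 to 120 N. Pads are 22 mm wide; open, the fingers measure 114 mm over their backs; the gripper's body (76 mm by 85 mm) begins 54 mm behind the grasp point. The pads swing forward as they close: fully open they stand 13 mm farther back than shut.
Start: joints at [-0.223, 0.313, 1.498, -0, 1.331, -0.223], TCP at [0.525, -0, 0.231] pointing down, gripper open.
Joint ranges: [-2.94, 2.94], [-0.97, 2.17], [0.19, 2.56], [-1.23, 4.37], [0.02, 3.11], [-2.88, 2.88]. Speed limits (rad/s): [2.39, 2.39, 3.01, 3.14, 3.14, 3.14].

## Interface

Orientations are given as a unit quaternion [x, y, z, w].
In Python, from plant import bot gives the robot as it stands. The module is installed in compiled form; this text tells all that it offers.
- The arm moves only by the tool carry_out, never from a script. Its argument "steps" is a list of rows, each a list of 7 numbers: the turn, a rotation vector about the tool's x, y, z in units of 5 degrees (1.0 is 5 degrees), then the shift along the tool's x, y, z in units of 25 mm (1.0 is 25 mm), then the finger opening in mm, from 0 to 85.4. In form: [[rx, ry, rz, dx, dy, dz, jaw], ...]. A call has 1 to 10 rows; each row shifts and turns the pose as measured when the row begins, along the tool's axes as they then stand; what a row does not reach is not made up. A row lasts 1/10 s, in which the tool goes at most 50 mm and 8.59 degrees, less where a joint would pass 70% of its speed; a pose out of reach is approached as far as the arm can. A call is refused whole if a number of a shift passes 1 or a number of a turn 1, either way. A call with a gripper value outside its range is refused whole. The fingers move at their own pace and stop on an object; the grip force is fixed at half the most. Time passes only in rows, so rows that do not move let the fingers close. It gives the time, the measured TCP pose, the force and the opening at its end, in the units of the state.
- bot.get_state(): the state, without advancing time (a new reading comes with each control period).
- bot.read_camera(name): name is "scene" or "side" or "wrist"; returns (picture, depth): 384x512x3 uint8, red, green, blue; 384x512 float32, m along the optical axis (not along the pixel's ray), 0 where there is no reading.
- bot.camera_info(name): a dict with "fovy" (degrees; the focal length in pixels is half the picture's height over the tangent of half this angle, whatever the lens; pixels are square), "cx", "cy" (the principal point, pixels), "R" (3x3) and "t" (3): a world point X has camera coordinates R X + t. Camera axes: x right, y down, z forward; pixel columns grow to the right and rows downward; lengths in m; the calibration is good to about 2 mm. A picture is of the moment at which its call begins: read the wrist's pose just before it. camera_info takes no time and is no camera call; for the wrist camera it gives the pose at the moment of the call.
- bot.close_job(): hands the job in, once; it reports no verdict.
The state is a dict: "t": time; "joint_positions": joint angles; "joint_vel": joint speeds; "tau": joint torques, N m; "position": TCP position; "tcp_rot": TCP orientation; "force": force on the tool from outside, world axes, zero at the start; "moment": the same for the moment, N m; "gripper_width": opening from 0.0 (shut) to 1.0 (fully open).
Only numpy, scipy, OpenCV 4.12 (cv2) and the standard library are available. Lean on these libraries where they do the work, as an engineer would, in place of code of your own. Each camera call takes 0.05 s, during which the arm holds its last target. There are 200 camera calls.

## Task

Put a spare cold brick flat into each empty pocket of the grey cold tray, leaving the bricks that are already loaded where they are and any spares left over lying flat on the bench. When every pocket is full, lay the temperature logger in the near end of the cradle on the tray's left side and slide it away from the robot until it is fully home and the spring catch has clicked out behind it. Do not disturb the water bottle or the snips.

Things in the scene. Friction and masses are not known exactly. Their poses are not given: they have to be found in the camera images.
- tray: grey plastic cold tray, fixed to the bench. Origin at bench height under the centre of its 214 (x) x 216 (y) mm pocket part; x away from the robot, y left, z up. Six open pockets, 2 along x by 3 along y, each 98 (x) x 64 (y) mm inside; floor 6 mm, wall tops 20 mm above the bench. Along its +y side runs the logger cradle, a channel along tray x, centre line at tray y 144 mm, floor 6 mm up
- pocket1 (a point): centre of the floor of tray pocket 1 (tray x -52, y -70 mm), axes as the tray's; a brick that lies in it has its origin here, long side along tray x, with 4 mm of play all round
- pocket2 (a point): centre of the floor of tray pocket 2 (tray x -52, y 0 mm), axes as the tray's; a brick that lies in it has its origin here, long side along tray x, with 4 mm of play all round
- pocket3 (a point): centre of the floor of tray pocket 3 (tray x -52, y 70 mm), axes as the tray's; a brick that lies in it has its origin here, long side along tray x, with 4 mm of play all round
- pocket4 (a point): centre of the floor of tray pocket 4 (tray x 52, y -70 mm), axes as the tray's; a brick that lies in it has its origin here, long side along tray x, with 4 mm of play all round
- pocket5 (a point): centre of the floor of tray pocket 5 (tray x 52, y 0 mm), axes as the tray's; a brick that lies in it has its origin here, long side along tray x, with 4 mm of play all round
- pocket6 (a point): centre of the floor of tray pocket 6 (tray x 52, y 70 mm), axes as the tray's; a brick that lies in it has its origin here, long side along tray x, with 4 mm of play all round
- loaded1: white hard-plastic cold brick: body 90 (x) x 56 (y) x 26 mm high, with an upright grip ridge along the middle of its top, 70 (x) x 16 (y) mm, 26 to 52 mm above the underside; 0.13 to 0.25 kg; same either way round. Origin: centre of the underside; z up. It lies in pocket 1 from the start, or is absent, and then pocket 1 is empty; one to three of the six are present
- loaded2: white hard-plastic cold brick: body 90 (x) x 56 (y) x 26 mm high, with an upright grip ridge along the middle of its top, 70 (x) x 16 (y) mm, 26 to 52 mm above the underside; 0.13 to 0.25 kg; same either way round. Origin: centre of the underside; z up. It lies in pocket 2 from the start, or is absent, and then pocket 2 is empty; one to three of the six are present
- loaded3: white hard-plastic cold brick: body 90 (x) x 56 (y) x 26 mm high, with an upright grip ridge along the middle of its top, 70 (x) x 16 (y) mm, 26 to 52 mm above the underside; 0.13 to 0.25 kg; same either way round. Origin: centre of the underside; z up. It lies in pocket 3 from the start, or is absent, and then pocket 3 is empty; one to three of the six are present
- loaded4: white hard-plastic cold brick: body 90 (x) x 56 (y) x 26 mm high, with an upright grip ridge along the middle of its top, 70 (x) x 16 (y) mm, 26 to 52 mm above the underside; 0.13 to 0.25 kg; same either way round. Origin: centre of the underside; z up. It lies in pocket 4 from the start, or is absent, and then pocket 4 is empty; one to three of the six are present
- loaded5: white hard-plastic cold brick: body 90 (x) x 56 (y) x 26 mm high, with an upright grip ridge along the middle of its top, 70 (x) x 16 (y) mm, 26 to 52 mm above the underside; 0.13 to 0.25 kg; same either way round. Origin: centre of the underside; z up. It lies in pocket 5 from the start, or is absent, and then pocket 5 is empty; one to three of the six are present
- loaded6: white hard-plastic cold brick: body 90 (x) x 56 (y) x 26 mm high, with an upright grip ridge along the middle of its top, 70 (x) x 16 (y) mm, 26 to 52 mm above the underside; 0.13 to 0.25 kg; same either way round. Origin: centre of the underside; z up. It lies in pocket 6 from the start, or is absent, and then pocket 6 is empty; one to three of the six are present
- spare1: white hard-plastic cold brick: body 90 (x) x 56 (y) x 26 mm high, with an upright grip ridge along the middle of its top, 70 (x) x 16 (y) mm, 26 to 52 mm above the underside; 0.13 to 0.25 kg; same either way round. Origin: centre of the underside; z up. A spare, at first flat on the bench to the robot's right; there are five, and three to five pockets to fill
- spare2: white hard-plastic cold brick: body 90 (x) x 56 (y) x 26 mm high, with an upright grip ridge along the middle of its top, 70 (x) x 16 (y) mm, 26 to 52 mm above the underside; 0.13 to 0.25 kg; same either way round. Origin: centre of the underside; z up. A spare, at first flat on the bench to the robot's right; there are five, and three to five pockets to fill
- spare3: white hard-plastic cold brick: body 90 (x) x 56 (y) x 26 mm high, with an upright grip ridge along the middle of its top, 70 (x) x 16 (y) mm, 26 to 52 mm above the underside; 0.13 to 0.25 kg; same either way round. Origin: centre of the underside; z up. A spare, at first flat on the bench to the robot's right; there are five, and three to five pockets to fill
- spare4: white hard-plastic cold brick: body 90 (x) x 56 (y) x 26 mm high, with an upright grip ridge along the middle of its top, 70 (x) x 16 (y) mm, 26 to 52 mm above the underside; 0.13 to 0.25 kg; same either way round. Origin: centre of the underside; z up. A spare, at first flat on the bench to the robot's right; there are five, and three to five pockets to fill
- spare5: white hard-plastic cold brick: body 90 (x) x 56 (y) x 26 mm high, with an upright grip ridge along the middle of its top, 70 (x) x 16 (y) mm, 26 to 52 mm above the underside; 0.13 to 0.25 kg; same either way round. Origin: centre of the underside; z up. A spare, at first flat on the bench to the robot's right; there are five, and three to five pockets to fill
- logger: white temperature logger: body 84 (x) x 50 (y) x 20 mm high, with an upright grip fin along the middle of its top, 60 (x) x 14 (y) mm, from 20 to 52 mm above the underside; a small black display beside the fin; 0.08 to 0.17 kg; works either way round. Origin: centre of the underside; z up. At first flat on the bench among the spares
- entry (a point): point on the floor of the cradle's open lead-in (tray x -60, y 144 mm), axes as the tray's: origin of the logger when set down here, long side along tray x, just before the catch and 117.5 mm short of the seat. The lead-in (tray x -107 to -45 mm) is 62 mm wide, walls 20 mm above the bench, open above and at its near end; it narrows to 54 mm at x -12 mm
- seat (a point): point on the cradle's seat floor, axes as the tray's: origin of the logger when home (1.5 mm before the stop; the catch then stands 2.5 mm behind its trailing edge). The seat (tray x 15 to 101 mm) is 54 mm wide; lips over both sides, 44 mm apart, undersides 29 and tops 32 mm above the bench, so the logger gets in only by sliding in +x
- catch (a joint): sprung steel catch in the cradle's +y wall just before the seat (tray x -10 to 13 mm), m: 0 = fully out, standing 8 mm into the channel; grows to 0.012 as pushed aside to +y. The sliding logger's edge pushes it aside by its sloped face (a push of about 4 to 15 N) and it springs back to 0 behind the logger when that is home
- water: bystander: water bottle 64 mm wide, 190 mm tall, standing on the bench to the left of the tray; origin: centre of its underside
- snips: bystander: yellow-handled snips about 130 mm long lying flat on the bench beyond the work; origin: under the pivot
Mind the look-alikes: they are no part of the job. What is shaped like the logger but red is not meant. Leave any yellow look-alike of the spare2 alone.

How it is judged:
By the outcome, as a careful person would: the job done as asked, in the order asked, and still so for the second after the job is handed in, with the robot touching nothing.
Of loaded1, loaded2, loaded3, loaded4, loaded5, loaded6 only 1 to 3 are there at a start; the rules pass over those that are not, and their reading is None.
At some moment in a run one of spare1, spare2, spare3, spare4, spare5, logger may be knocked a few centimetres aside while the robot is not near it.
Once in a run the grip may slacken for a moment while it holds something.
It also fails if it takes over 210 s, if anything falls off the work surface, if the arm or the gripper's body presses on something with over 40 N, if the wrist force passes 120 N, or if a joint passes its speed limit or range.

## Working session

There is one attempt and no reset: what is moved stays moved. The work goes in short steps, Python scripts to look and compute and a tool call to move; the robot and the scene stay as the last step left them, time stands still between calls to the robot, and variables do not carry over. Pictures are saved under pics/ and viewed, about 12 in all and at most 16, crops included, and the job is handed in when it is done.

Besides the shell and the picture viewer there is one more tool, called after "Request:" as name(argument=value, ...) on one line, values as JSON. carry_out: Moves the arm, as the interface text tells. Its arguments: {"type":"object","properties":{"steps":{"type":"array","items":{"type":"array","items":{"type":"number"}}}},"required":["steps"]}

```bash
mkdir -p pics; cat > h.py <<'E'
import numpy as np, cv2
from plant import bot
def cam(n):
    i=bot.camera_info(n); p,d=bot.read_camera(n); return p,d,i
def world(d,i,us=None,vs=None):
    f=d.shape[0]/2/np.tan(np.radians(i["fovy"])/2)
    v,u=np.mgrid[:d.shape[0],:d.shape[1]]
    c=np.stack([(u-i["cx"])/f*d,(v-i["cy"])/f*d,d],-1)
    return (c-np.array(i["t"]))@np.array(i["R"])
E
python3 - <<'E'
from h import *
s=bot.get_state(); print({k:np.round(v,3) for k,v in s.items()}, bot.grasp_offset)
for n in("scene","side","wrist"):
    p,d,i=cam(n); np.savez(f"{n}.npz",p=p,d=d,w=world(d,i)); cv2.imwrite(f"pics/{n}0.png",p[...,::-1])
    print(n,i["fovy"],np.round(-np.array(i["R"]).T@i["t"],3))
a=[cv2.imread(f"pics/{n}0.png") for n in("scene","side")]
E
```

```text
{'t': np.float64(0.0), 'joint_positions': array([-0.223,  0.313,  1.498, -0.   ,  1.331, -0.223]), 'joint_vel': array([ 0.002,  0.   , -0.002,  0.001,  0.001, -0.   ]), 'tau': array([-1.0000e-03, -4.1226e+01, -2.5974e+01, -0.0000e+00,  4.0000e-03,
       -0.0000e+00]), 'position': array([0.525, 0.   , 0.231]), 'tcp_rot': array([-0.707,  0.   ,  0.   ,  0.707]), 'force': array([-0.349, -0.065,  0.282]), 'moment': array([-0.056,  0.001, -0.016]), 'gripper_width': np.float64(1.001)} 0.0187
scene 52.070350869480095 [1.214 0.296 0.736]
side 42.26430903547076 [-0.208 -0.774  0.731]
wrist 59.75022995075358 [0.525 0.073 0.371]
```

View pics/scene0.png

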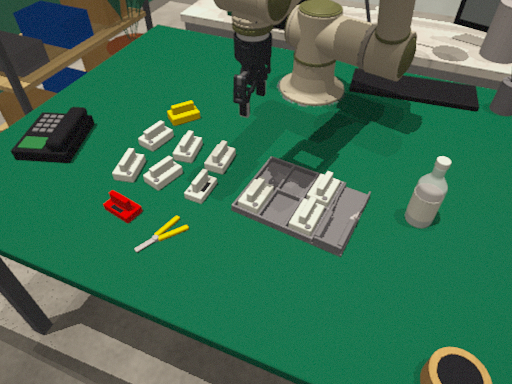

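View pics/side0.png

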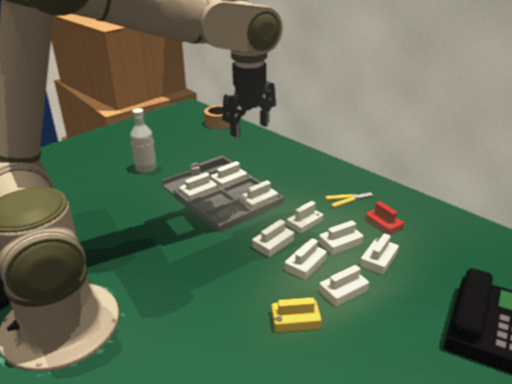

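Scene camera: the tray is at (300,205), with three loaded bricks at (256,193), (324,187) and (309,213). White bodies on the bench are at (156,134), (188,147), (220,156), (129,165), (163,172) and (201,185). The one at (201,185) seems to have the black display, so it is probably the logger. The red and yellow look-alikes are at (122,206) and (183,112).

```bash
cat >> h.py <<'E'
def ridges(w,p,zlo,zhi,box=(.25,.85,-.6,.3)):
    """white ridge-top clusters: centre x,y, long-axis angle deg, sizes mm"""
    x,y,z=w[...,0],w[...,1],w[...,2]
    P=p.astype(int); white=(P.min(-1)>90)&(P.max(-1)-P.min(-1)<60)
    m=(z>zlo)&(z<zhi)&(x>box[0])&(x<box[1])&(y>box[2])&(y<box[3])&white
    n,l,st,c=cv2.connectedComponentsWithStats(m.astype(np.uint8)); out=[]
    for k in range(1,n):
        if st[k,4]<25: continue
        q=w[l==k][:,:2]; (cx,cy),(a,b),an=cv2.minAreaRect((q*1000).astype(np.float32))
        if a<b: an+=90; a,b=b,a
        out.append((round(cx),round(cy),round((an+90)%180-90),round(a),round(b),round(float(np.median(w[l==k][:,2])*1000)),np.round(c[k]).astype(int).tolist()))
    return out
E
python3 - <<'E'
from h import *
for n in("scene","side"):
    q=np.load(n+".npz"); print(n)
    for r in ridges(q["w"],q["p"],.044,.066): print(r)
q=np.load("scene.npz");p=q["p"]
c=[cv2.resize(p[85:225,95:245],None,fx=4,fy=4,interpolation=cv2.INTER_CUBIC)]
cv2.imwrite("pics/crop.png",c[0][...,::-1])
# tray: grey points with z 16..23mm
for n in("scene","side"):
    q=np.load(n+".npz");w=q["w"];P=q["p"].astype(int)
    m=(w[...,2]>.014)&(w[...,2]<.027)&(P.max(-1)-P.min(-1)<25)&(P.max(-1)<150)&(w[...,1]>-.25)&(w[...,1]<.3)&(w[...,0]>.3)&(w[...,0]<.8)
    k,l,st,c=cv2.connectedComponentsWithStats(cv2.morphologyEx(m.astype(np.uint8),cv2.MORPH_CLOSE,np.ones((5,5))))
    j=1+st[1:,4].argmax(); x=w[(l==j)&m][:,:2]*1000
    print(n,len(x),cv2.minAreaRect(x.astype(np.float32)))
E
```

```text
scene
(472, -337, -10, 69, 20, 52, [153, 127])
(481, -225, 7, 70, 17, 52, [185, 139])
(484, -120, 3, 72, 17, 52, [219, 149])
(612, -332, 12, 70, 18, 52, [126, 157])
(599, -232, -16, 70, 18, 52, [160, 164])
(605, -115, -3, 58, 16, 53, [198, 177])
(497, 182, -6, 73, 16, 58, [324, 181])
(584, 32, -6, 72, 17, 58, [255, 187])
(600, 170, -5, 71, 16, 58, [307, 208])
side
(598, 169, -8, 71, 24, 54, [228, 168])
(496, 180, -5, 72, 22, 54, [197, 179])
(583, 31, -5, 73, 19, 54, [259, 187])
(601, -116, 3, 63, 18, 50, [305, 207])
(482, -120, 2, 73, 19, 50, [273, 228])
(599, -232, -15, 73, 20, 50, [342, 227])
(610, -332, 13, 73, 17, 51, [381, 243])
(477, -226, 7, 71, 17, 51, [306, 248])
(470, -338, -12, 73, 18, 50, [345, 274])
scene 1400 ((544.6583862304688, 139.61102294921875), (284.7958679199219, 217.46067810058594), 83.81548309326172)
side 1331 ((542.8411865234375, 140.39955139160156), (294.95166015625, 216.5309600830078), 83.81141662597656)
```

View pics/crop.png

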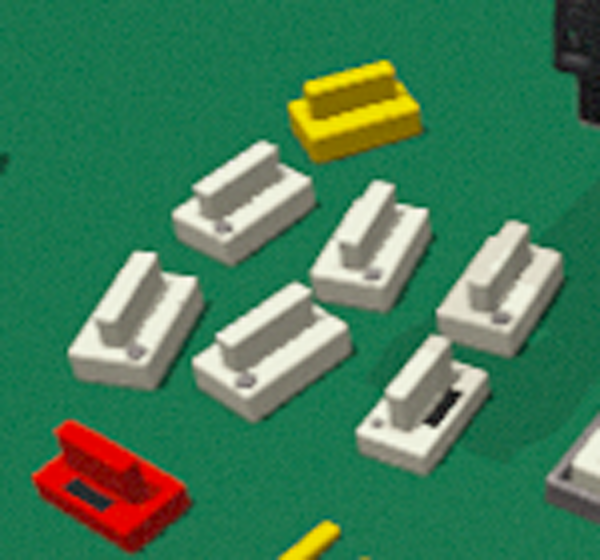

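View pics/wrist0.png

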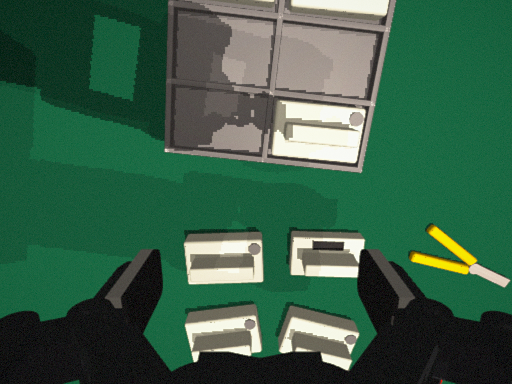

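The logger is the white body at crop (425,400), scene (201,185): it has the 58 mm fin and the black display. The other white bodies are bricks, and the red and yellow ones are look-alikes. Loaded bricks are in pockets 3, 4 and 6, so pockets 1, 2 and 5 are empty. First I turn the jaws across the ridges.

Request:
carry_out(steps=[[0,1,0,0,0,0,45],[0,1,0,0,0,0,45],[0,1,0,0,0,0,45],[0,1,0,0,0,0,45],[0,1,0,0,0,0,45],[0,1,0,0,0,0,45],[0,1,0,0,0,0,45],[0,1,0,0,0,0,45],[0,1,0,0,0,0,45],[0,1,0,0,0,0,45]])

```text
t: 1.15
position: [0.5235, 0.0003, 0.2282]
tcp_rot: [0.636, -0.312, 0.307, -0.635]
force: [0.3, -0.1, -0.1]
gripper_width: 0.526
```

Request:
carry_out(steps=[[0,1,0,0,0,0,45],[0,1,0,0,0,0,45],[0,1,0,0,0,0,45],[0,1,0,0,0,0,45],[0,1,0,0,0,0,45],[0,1,0,0,0,0,45],[0,1,0,0,0,0,45],[0,1,0,0,0,0,45],[0,0,0,0,0,0,45]])

```text
t: 2.05
position: [0.5224, 0.0006, 0.2259]
tcp_rot: [-0.486, 0.52, -0.512, 0.481]
force: [0.7, -0.4, 1.0]
gripper_width: 0.528
```

```bash
cat >> h.py <<'E'
from scipy.spatial.transform import Rotation as Ro
def st():
    s=bot.get_state(); R=Ro.from_quat(s["tcp_rot"]).as_matrix()
    # 'yaw' = heading of tool z (deg), along brick long side
    return s,R,np.degrees(np.arctan2(R[1,2],R[0,2]))
def go(x,y,z,yaw):
    """units to go: turn about tool axes, shift in tool axes AFTER the turn (and before)"""
    s,R,h=st(); d=np.array([x,y,z])/1000-s["position"]
    c,n=np.cos(np.radians(yaw)),np.sin(np.radians(yaw))
    G=np.column_stack([[n,-c,0],[0,0,-1],[c,n,0]])
    rv=np.degrees(Ro.from_matrix(R.T@G).as_rotvec())/5
    print("t %.1f"%s["t"],"pos",np.round(s["position"]*1000,1),"yaw %.1f"%h,"w %.3f"%s["gripper_width"],"F",np.round(s["force"],1))
    print(" turn",np.round(rv,2),"shift now-axes",np.round(R.T@d/.025,2),"goal-axes",np.round(G.T@d/.025,2))
E
python3 - <<'E'
from h import *
s,R,h=st(); print(np.round(R,2),h,np.round(s["joint_positions"],2),s["position"])
p,d,i=cam("wrist"); w=world(d,i); np.savez("wrist.npz",p=p,d=d,w=w); cv2.imwrite("pics/wrist1.png",p[...,::-1])
for r in ridges(w,p,.044,.066): print(r)
go(483,-120,100,3)
E
```

```text
[[-0.07 -0.01  1.  ]
 [-1.    0.   -0.07]
 [-0.   -1.   -0.01]] -3.7519896077759634 [-0.22  0.32  1.5   0.    1.33  1.41] [0.52243557 0.00058145 0.22590538]
(604, -115, -2, 60, 15, 50, [382, 70])
(588, -228, -16, 46, 17, 50, [504, 87])
(600, 170, -5, 70, 17, 56, [64, 96])
(584, 32, -6, 70, 16, 56, [220, 103])
(479, -225, 8, 70, 17, 50, [487, 194])
(483, -119, 2, 70, 16, 50, [380, 196])
(497, 182, -6, 70, 17, 55, [78, 203])
t 2.1 pos [522.4   0.6 225.9] yaw -3.6 w 0.527 F [-1.2  0.7 -0.2]
 turn [ 0.14 -1.32 -0.03] shift now-axes [ 4.92  5.04 -1.21] goal-axes [ 4.73  5.04 -1.83]
```

View pics/wrist1.png

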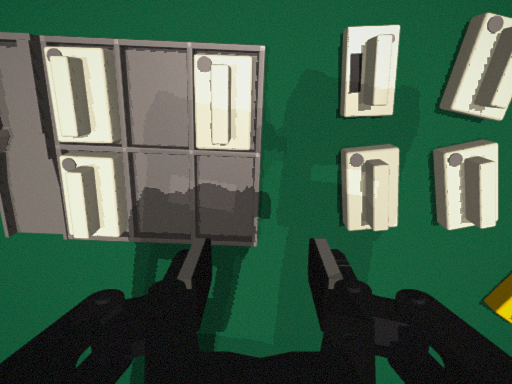

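The wrist view shows pockets 1 (230,195), 2 (160,195) and 5 (155,95) empty. The logger with its display is at (370,70). Spares are at (370,188) and (467,185). Next I fit the tray pose.

```bash
cat > tray.py <<'E'
from h import *
from scipy.optimize import minimize
q=np.load("wrist.npz");w=q["w"];P=q["p"].astype(int)
grey=(P.max(-1)-P.min(-1)<45)&(P.max(-1)<150)
w0=w[grey]*1000
def loc(v,w):
    c,s=np.cos(v[2]),np.sin(v[2]);X=w[:,0]-v[0];Y=w[:,1]-v[1]
    return c*X+s*Y,-s*X+c*Y
v0=[540.5,106.7,np.radians(-6)]
x,y=loc(v0,w0); k=(abs(x)<112)&(abs(y)<113); w0=w0[k]
hi=w0[(w0[:,2]>14)&(w0[:,2]<23)]; lo=w0[(w0[:,2]<8)&(w0[:,2]>0)]
def inp(v,w):
    x,y=loc(v,w); return np.maximum(abs(abs(x)-52)-49, abs(y-70*np.clip(np.round(y/70),-1,1))-32)  # <0 inside a pocket
sg=lambda t:1/(1+np.exp(-t/1.0))
def f(v): return sg(-inp(v,hi)).sum()/len(hi)+sg(inp(v,lo)).sum()/len(lo)*2
b=min((minimize(f,[v0[0]+a,v0[1]+c,v0[2]],method="Nelder-Mead",options=dict(initial_simplex=[[v0[0]+a,v0[1]+c,v0[2]],[v0[0]+a+3,v0[1]+c,v0[2]],[v0[0]+a,v0[1]+c+3,v0[2]],[v0[0]+a,v0[1]+c,v0[2]+.03]])) for a in(-4,0,4) for c in(-4,0,4)),key=lambda r:r.fun)
v=b.x; print(len(hi),len(lo),b.fun,v[:2],np.degrees(v[2]))
c,s=np.cos(v[2]),np.sin(v[2])
for n,(x,y) in dict(p1=(-52,-70),p2=(-52,0),p5=(52,0),p3=(-52,70),p4=(52,-70),p6=(52,70),entry=(-60,144),seat=(57.5,144)).items(): print(n,np.round([v[0]+c*x-s*y,v[1]+s*x+c*y],1))
E
python3 tray.py
```

```text
8563 16053 0.3439257118661005 [540.12004032 106.37214485] -6.188871226214225
p1 [480.9  42.4]
p2 [488.4 112. ]
p5 [591.8 100.8]
p3 [496.  181.6]
p4 [584.3  31.2]
p6 [599.4 170.4]
entry [496. 256.]
seat [612.8 243.3]
```

Request:
carry_out(steps=[[0,-1,0,0.9,0.7,-0.2,45],[0,-0.3,0,0.9,0.7,-0.3,45],[0,0,0,0.95,0.7,-0.4,45],[0,0,0,0.95,0.7,-0.4,45],[0,0,0,0.95,0.7,-0.4,45],[0,0,0,0,0,0,45]])

```text
t: 2.7
position: [0.4816, -0.1203, 0.1356]
tcp_rot: [0.52, -0.485, 0.478, -0.516]
force: [0.4, 0.5, 0.2]
gripper_width: 0.527
```

```bash
python3 - <<'E'
from h import *
go(483,-119.5,28,2)
E
```

```text
t 2.7 pos [ 481.6 -120.3  135.6] yaw 4.2 w 0.527 F [0.4 0.5 0.2]
 turn [ 0.12  0.44 -0.04] shift now-axes [-0.01  4.3   0.1 ] goal-axes [-0.03  4.3   0.06]
```

Request:
carry_out(steps=[[0.1,0.4,0,0,1,0.05,45],[0,0,0,0,1,0,45],[0,0,0,0,1,0,45],[0,0,0,0,1,0,45],[0,0,0,0,0.2,0,45]])

```text
t: 3.2
position: [0.4856, -0.1191, 0.0304]
tcp_rot: [-0.51, 0.487, -0.489, 0.513]
force: [-0.6, -1.1, 0.8]
gripper_width: 0.527
```

```bash
python3 - <<'E'
from h import *
go(483,-119.5,29,2)
E
```

```text
t 3.2 pos [ 485.6 -119.1   30.4] yaw 2.6 w 0.527 F [-0.6 -1.1  0.8]
 turn [-0.05  0.13 -0.01] shift now-axes [ 0.01  0.05 -0.1 ] goal-axes [ 0.01  0.05 -0.1 ]
```

Request:
carry_out(steps=[[0,0,0,0,0,-0.1,45],[0,0,0,0,0,0,5],[0,0,0,0,0,0,5],[0,0,0,0,0,0,5],[0,0,0,0,0,0,5],[0,0,0,0,0,0,5]])

```text
t: 3.8
position: [0.4849, -0.1189, 0.0343]
tcp_rot: [-0.51, 0.485, -0.49, 0.514]
force: [-0.1, 0.4, -2.0]
gripper_width: 0.172
```

Request:
carry_out(steps=[[0,0,0,0,-0.4,0,5],[0,0,0,0,-0.6,0,5],[0,0,0,0,-0.8,0,5],[0,0,0,0,-0.8,0,5],[0,0,0,0,0,0,5]])

```text
t: 4.3
position: [0.4841, -0.1189, 0.1037]
tcp_rot: [-0.51, 0.485, -0.49, 0.514]
force: [0.1, 0.6, -3.4]
gripper_width: 0.174
```

```bash
python3 - <<'E'
from h import *
go(591.8,100.8,105,-6.2)
p,d,i=cam("side"); print(ridges(world(d,i),p,.044,.2,(.3,.7,-.3,0)))
E
```

```text
t 4.3 pos [ 484.1 -118.9  103.7] yaw 2.8 w 0.174 F [ 0.1  0.6 -3.4]
 turn [-0.1   1.81  0.  ] shift now-axes [-8.57 -0.02  4.74] goal-axes [-9.2  -0.05  3.33]
[(482, -121, 1, 94, 59, 95, [273, 216]), (603, -115, -4, 61, 20, 50, [306, 207]), (597, -233, -17, 70, 19, 50, [342, 227]), (478, -226, 8, 74, 17, 50, [306, 248])]
```

Request:
carry_out(steps=[[0,0.9,0,-0.9,-0.1,0.5,5],[0,0.9,0,-0.9,-0.1,0.45,5],[0,0,0,-0.9,0,0.4,5],[0,0,0,-0.9,0,0.35,5],[0,0,0,-0.9,0,0.3,5],[0,0,0,-0.9,0,0.3,5],[0,0,0,-0.9,0,0.3,5],[0,0,0,-0.9,0,0.3,5],[0,0,0,-0.9,0,0.3,5],[0,0,0,-0.9,0,0.2,5]])

```text
t: 5.35
position: [0.5866, 0.1051, 0.0963]
tcp_rot: [-0.471, 0.532, -0.526, 0.467]
force: [1.0, -0.4, -2.2]
gripper_width: 0.17
```

```bash
cat >> h.py <<'E'
def held():
    """held brick ridge seen from scene & side cameras"""
    s=bot.get_state()["position"]
    for n in("scene","side"):
        p,d,i=cam(n); b=(s[0]-.07,s[0]+.07,s[1]-.06,s[1]+.06)
        w=world(d,i); P=p.astype(int); z=w[...,2]
        m=(w[...,0]>b[0])&(w[...,0]<b[1])&(w[...,1]>b[2])&(w[...,1]<b[3])&(P.min(-1)>90)&(z>s[2]-.05)&(z<s[2]+.025)
        q=w[m]*1000
        if len(q)>20: print(n,len(q),"zpct",np.round(np.percentile(q[:,2],[2,50,98])),"rect",[np.round(a,1) for a in cv2.minAreaRect(q[:,:2].astype(np.float32))])
E
python3 - <<'E'
from h import *
go(591.8,100.8,105,-6.2); held()
E
```

```text
t 5.3 pos [586.6 105.1  96.3] yaw -6.9 w 0.170 F [ 1.  -0.4 -2.2]
 turn [ 0.12 -0.13 -0.02] shift now-axes [ 0.15 -0.35  0.22] goal-axes [ 0.15 -0.35  0.22]
scene 757 zpct [ 58.  90. 118.] rect [array([588.9, 121.1]), array([92.4, 88.9]), np.float64(85.7)]
side 435 zpct [ 65.  86. 114.] rect [array([571. ,  94.6]), array([ 92.1, 105.3]), np.float64(48.6)]
```

Request:
carry_out(steps=[[0.1,-0.1,0,0.15,0,0.25,5],[0,0,0,0,0,0,5],[0,0,0,0,0.6,0,5],[0,0,0,0,0.6,0,5],[0,0,0,0,0,0,5]])

```text
t: 5.95
position: [0.5913, 0.0984, 0.0628]
tcp_rot: [-0.472, 0.528, -0.525, 0.471]
force: [-0.6, -0.7, -1.4]
gripper_width: 0.172
```

```bash
python3 - <<'E'
from h import *
go(593,100.8,40,-6.2)
p,d,i=cam("wrist"); cv2.imwrite("pics/w5.png",p[...,::-1])
E
```

```text
t 6.0 pos [591.3  98.4  62.8] yaw -6.3 w 0.172 F [-0.6 -0.7 -1.4]
 turn [ 0.06 -0.02 -0.02] shift now-axes [-0.1   0.91  0.06] goal-axes [-0.1   0.91  0.06]
```

View pics/w5.png

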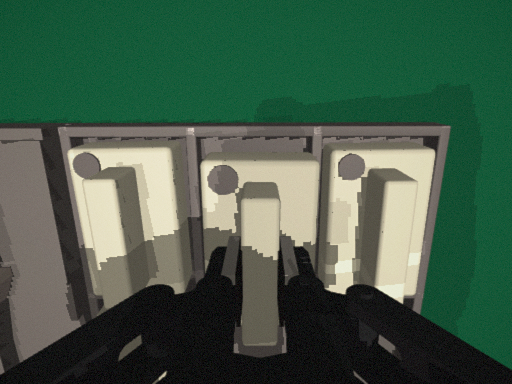

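The held brick (260,200) sits over pocket 5, straight and slightly to the right. I shift it 2.5 mm and lower it.

Request:
carry_out(steps=[[0,0,0,-0.1,0,0.06,5],[0,0,0,0,0.4,0,5],[0,0,0,0,0.4,0,5],[0,0,0,0,0.1,0,5],[0,0,0,0,0,0,5]])

```text
t: 6.5
position: [0.5946, 0.1001, 0.0415]
tcp_rot: [-0.471, 0.528, -0.527, 0.472]
force: [-0.1, 0.3, -2.7]
gripper_width: 0.17
```

```bash
python3 - <<'E'
from h import *
go(593,100.8,40,-6.2)
E
```

```text
t 6.5 pos [594.6 100.1  41.5] yaw -6.4 w 0.170 F [-0.1  0.3 -2.7]
 turn [ 0.   -0.04 -0.02] shift now-axes [-0.02  0.06 -0.07] goal-axes [-0.02  0.06 -0.07]
```

Request:
carry_out(steps=[[0,0,0,0,0.08,-0.05,5],[0,0,0,0,0,0,30],[0,0,0,0,0,0,36],[0,0,0,0,0,0,36],[0,0,0,0,-0.5,0,36],[0,0,0,0,-1,0,36],[0,0,0,0,-1,0,36],[0,0,0,0,-1,0,36],[0,0,0,0,-1,0,45]])

```text
t: 7.4
position: [0.5929, 0.1001, 0.1586]
tcp_rot: [-0.471, 0.528, -0.526, 0.472]
force: [-0.5, 0.4, -0.1]
gripper_width: 0.524
```

```bash
python3 - <<'E'
from h import *
go(479,-225,110,8)
p,d,i=cam("scene"); w=world(d,i)
for r in ridges(w,p,.044,.1): print(r)
E
```

```text
t 7.4 pos [592.9 100.1 158.6] yaw -6.4 w 0.524 F [-0.5  0.4 -0.1]
 turn [ 0.   -2.87 -0.02] shift now-axes [13.43  1.92 -3.09] goal-axes [12.24  1.94 -6.32]
(471, -338, -13, 70, 20, 52, [153, 127])
(480, -225, 10, 73, 18, 52, [186, 138])
(613, -331, 14, 71, 18, 52, [126, 157])
(599, -231, -17, 71, 18, 52, [160, 164])
(605, -115, -3, 59, 16, 52, [199, 177])
(497, 182, -6, 71, 16, 58, [324, 182])
(585, 32, -6, 73, 17, 58, [255, 187])
(592, 99, -6, 71, 17, 58, [280, 197])
(600, 170, -6, 70, 17, 58, [307, 208])
```

Request:
carry_out(steps=[[0,-1,0,1,0,-0.25,45],[0,-1,0,1,0,-0.3,45],[0,-0.9,0,1,0.1,-0.4,45],[0,0,0,1,0.1,-0.5,45],[0,0,0,1,0.1,-0.5,45],[0,0,0,1,0.1,-0.5,45],[0,0,0,1,0.1,-0.5,45],[0,0,0,1,0.1,-0.5,45],[0,0,0,1,0.1,-0.5,45],[0,0,0,1,0.1,-0.5,45]])

```text
t: 8.45
position: [0.5104, -0.168, 0.1551]
tcp_rot: [-0.533, 0.451, -0.467, 0.544]
force: [0.9, -0.7, 0.5]
gripper_width: 0.525
```

Request:
carry_out(steps=[[0,0,0,1,0.1,-0.5,45],[0,0,0,1,0.1,-0.5,45],[0,0,0,0.4,0.1,-0.5,45],[0,0,0,0,0,0,45]])

```text
t: 8.85
position: [0.4815, -0.2392, 0.1506]
tcp_rot: [-0.532, 0.449, -0.47, 0.543]
force: [0.4, -0.6, 0.3]
gripper_width: 0.527
```

```bash
python3 - <<'E'
from h import *
go(479,-225,29,8)
p,d,i=cam("wrist")
for r in ridges(world(d,i),p,.04,.07): print(r)
E
```

```text
t 8.8 pos [ 481.5 -239.2  150.6] yaw 8.9 w 0.527 F [ 0.4 -0.6  0.3]
 turn [-0.35  0.18  0.13] shift now-axes [-0.63  4.86 -0.16] goal-axes [-0.58  4.87 -0.02]
(586, -114, 0, 24, 14, 50, [95, 19])
(593, -230, -16, 57, 16, 50, [268, 38])
(604, -333, 13, 56, 17, 50, [420, 43])
(490, -223, 8, 48, 16, 50, [237, 180])
(471, -337, -12, 70, 16, 50, [379, 225])
```

Request:
carry_out(steps=[[-0.35,0.15,0.1,-0.6,0.4,0,45],[0,0,0,0,1,0,45],[0,0,0,0,1,0,45],[0,0,0,0,1,0,45],[0,0,0,0,0,0,45]])

```text
t: 9.4
position: [0.4843, -0.2207, 0.0677]
tcp_rot: [0.536, -0.459, 0.466, -0.535]
force: [0.4, -1.2, 0.0]
gripper_width: 0.53
```

```bash
python3 - <<'E'
from h import *
go(479,-225,29,8)
E
```

```text
t 9.4 pos [ 484.3 -220.7   67.7] yaw 8.4 w 0.530 F [ 0.4 -1.2  0. ]
 turn [-0.06  0.07  0.09] shift now-axes [ 0.13  1.55 -0.24] goal-axes [ 0.14  1.55 -0.23]
```

Request:
carry_out(steps=[[0,0,0.1,0.15,0.5,-0.25,45],[0,0,0,0,0.5,0,45],[0,0,0,0,0.5,0,45],[0,0,0,0,0,0,45]])

```text
t: 9.8
position: [0.4805, -0.2258, 0.0306]
tcp_rot: [-0.533, 0.459, -0.465, 0.537]
force: [-0.3, 0.0, -0.2]
gripper_width: 0.527
```

```bash
python3 - <<'E'
from h import *
go(479,-225,29,8)
E
```

```text
t 9.8 pos [ 480.5 -225.8   30.6] yaw 8.4 w 0.527 F [-0.3  0.  -0.2]
 turn [-0.11  0.09  0.02] shift now-axes [-0.04  0.07 -0.05] goal-axes [-0.04  0.07 -0.05]
```

Request:
carry_out(steps=[[-0.1,0,0,0,0,-0.05,5],[0,0,0,0,0,0,5],[0,0,0,0,0,0,5],[0,0,0,0,0,0,5],[0,0,0,0,0,0,5]])

```text
t: 10.3
position: [0.4795, -0.226, 0.0315]
tcp_rot: [0.536, -0.461, 0.463, -0.535]
force: [0.4, -0.4, -2.3]
gripper_width: 0.167
```

Request:
carry_out(steps=[[0,0,0,0,-0.4,0,5],[0,0,0,0,-0.8,0,5],[0,0,0,0,-0.8,0,5],[0,0,0,0,-0.9,0,5],[0,0,0,0,0,0,5]])

```text
t: 10.8
position: [0.4793, -0.2257, 0.1086]
tcp_rot: [0.536, -0.461, 0.463, -0.535]
force: [1.1, -0.9, -1.7]
gripper_width: 0.177
```

```bash
python3 - <<'E'
from h import *
go(489,112,108,-6.2)
E
```

```text
t 10.8 pos [ 479.3 -225.7  108.6] yaw 8.4 w 0.177 F [ 1.1 -0.9 -1.7]
 turn [-0.01  2.93  0.03] shift now-axes [-1.331e+01 -1.000e-02  2.370e+00] goal-axes [-13.47   0.02  -1.07]
```

Request:
carry_out(steps=[[0,1,0,-1,-0.05,0.15,5],[0,1,0,-1,-0.05,0.05,5],[0,0.9,0,-1,-0.05,0,5],[0,0,0,-1,0,-0.08,5],[0,0,0,-1,0,-0.08,5],[0,0,0,-1,0,-0.08,5],[0,0,0,-1,0,-0.08,5],[0,0,0,-1,0,-0.08,5],[0,0,0,-1,0,-0.08,5],[0,0,0,-1,0,-0.08,5]])

```text
t: 11.8
position: [0.4834, 0.0327, 0.1057]
tcp_rot: [-0.47, 0.531, -0.529, 0.467]
force: [0.2, -0.0, -3.2]
gripper_width: 0.174
```

Request:
carry_out(steps=[[0,0,0,-1,0,-0.08,5],[0,0,0,-1,0,-0.08,5],[0,0,0,0,0,0,5]])

```text
t: 12.1
position: [0.4839, 0.0872, 0.1034]
tcp_rot: [-0.472, 0.531, -0.527, 0.467]
force: [-0.3, -0.8, -2.0]
gripper_width: 0.17
```

```bash
python3 - <<'E'
from h import *
go(489,112,40,-6.2)
E
```

```text
t 12.1 pos [483.9  87.2 103.4] yaw -6.9 w 0.170 F [-0.3 -0.8 -2. ]
 turn [ 0.1  -0.13  0.01] shift now-axes [-1.01  2.53  0.11] goal-axes [-1.01  2.54  0.09]
```

Request:
carry_out(steps=[[0.1,-0.1,0,-1,0,0.1,5],[0,0,0,0,0,0,5],[0,0,0,0,0.8,0,5],[0,0,0,0,0.6,0,5],[0,0,0,0,0,0,5]])

```text
t: 12.6
position: [0.4884, 0.1101, 0.065]
tcp_rot: [0.473, -0.527, 0.527, -0.47]
force: [-0.8, 0.6, -1.8]
gripper_width: 0.171
```

```bash
python3 - <<'E'
from h import *
go(489,112,38,-6.2)
p,d,i=cam("wrist"); cv2.imwrite("pics/w2.png",p[...,::-1])
E
```

```text
t 12.6 pos [488.4 110.1  65. ] yaw -6.3 w 0.171 F [-0.8  0.6 -1.8]
 turn [ 0.03 -0.02  0.03] shift now-axes [-0.08  1.08  0.02] goal-axes [-0.08  1.08  0.02]
```

View pics/w2.png

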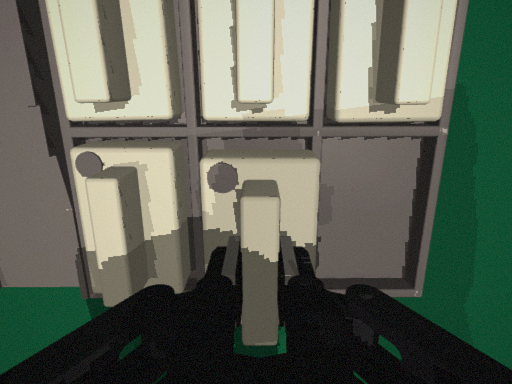

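The brick at (260,200) is square over pocket 2, so I lower it with the 2 mm shift.

Request:
carry_out(steps=[[0,0,0,-0.08,0,0,5],[0,0,0,0,0.4,0,5],[0,0,0,0,0.4,0,5],[0,0,0,0,0.15,0,5],[0,0,0,0,0,0,5]])

```text
t: 13.15
position: [0.49, 0.111, 0.0418]
tcp_rot: [0.472, -0.526, 0.528, -0.471]
force: [0.7, 0.8, -2.3]
gripper_width: 0.173
```

```bash
python3 - <<'E'
from h import *
go(489,112,38,-6.2)
E
```

```text
t 13.2 pos [490.  111.   41.8] yaw -6.4 w 0.173 F [ 0.7  0.8 -2.3]
 turn [-0.02 -0.04  0.03] shift now-axes [-0.03  0.15 -0.04] goal-axes [-0.03  0.15 -0.04]
```

Request:
carry_out(steps=[[0,0,0,0,0.15,-0.04,5],[0,0,0,0,0,0,5],[0,0,0,0,0,0,30],[0,0,0,0,0,0,36],[0,0,0,0,0,0,36],[0,0,0,0,-0.5,0,36],[0,0,0,0,-1,0,36],[0,0,0,0,-1,0,36],[0,0,0,0,-1,0,36],[0,0,0,0,-1,0,45]])

```text
t: 14.15
position: [0.4883, 0.1115, 0.1568]
tcp_rot: [0.472, -0.526, 0.528, -0.471]
force: [0.1, 0.5, 1.2]
gripper_width: 0.525
```

```bash
python3 - <<'E'
from h import *
p,d,i=cam("scene"); w=world(d,i)
for r in ridges(w,p,.044,.08): print(r)
go(599,-232,150,-16)
E
```

```text
(472, -337, -12, 70, 19, 52, [153, 127])
(612, -331, 10, 70, 17, 53, [125, 157])
(600, -231, -16, 71, 17, 52, [160, 164])
(490, 109, -7, 71, 17, 58, [297, 172])
(604, -115, 0, 60, 15, 52, [199, 177])
(498, 182, -7, 72, 16, 58, [324, 182])
(584, 32, -5, 72, 17, 58, [255, 188])
(592, 99, -7, 72, 16, 58, [280, 197])
(600, 170, -5, 71, 16, 58, [307, 208])
t 14.2 pos [490.2 111.6 161. ] yaw -6.4 w 0.529 F [ 0.8 -0.3  4. ]
 turn [-0.09  1.93  0.01] shift now-axes [13.18  0.51  5.85] goal-axes [12.01  0.44  7.97]
```

Request:
carry_out(steps=[[0,1,0,1,0,0.5,45],[0,0.9,0,1,0,0.6,45],[0,0,0,1,0,0.67,45],[0,0,0,1,0,0.67,45],[0,0,0,1,0,0.67,45],[0,0,0,1,0,0.67,45],[0,0,0,1,0,0.67,45],[0,0,0,1,0,0.67,45],[0,0,0,1,0,0.67,45],[0,0,0,1,0,0.67,45]])

```text
t: 15.2
position: [0.5867, -0.1793, 0.1767]
tcp_rot: [0.42, -0.558, 0.571, -0.431]
force: [-0.8, -0.4, 0.6]
gripper_width: 0.526
```

Request:
carry_out(steps=[[0,0,0,1,0,0.67,45],[0,0,0,1,0,0.67,45],[0,0,0,0.2,0,0.5,45],[0,0,0,0,0,0,45]])

```text
t: 15.6
position: [0.6165, -0.2513, 0.1813]
tcp_rot: [0.419, -0.557, 0.573, -0.431]
force: [-0.4, 0.9, -0.3]
gripper_width: 0.527
```

```bash
python3 - <<'E'
from h import *
go(599.5,-231.5,80,-16)
E
```

```text
t 15.6 pos [ 616.5 -251.3  181.3] yaw -16.1 w 0.527 F [-0.4  0.9 -0.3]
 turn [-0.32 -0.03  0.  ] shift now-axes [-0.57  4.02 -0.99] goal-axes [-0.57  4.05 -0.87]
```

Request:
carry_out(steps=[[-0.3,0,0,-0.57,0.5,-0.9,45],[0,0,0,0,1,0,45],[0,0,0,0,1,0,45],[0,0,0,0,1,0,45],[0,0,0,0,0.5,0,45],[0,0,0,0,0,0,45]])

```text
t: 16.2
position: [0.5978, -0.2276, 0.0825]
tcp_rot: [0.425, -0.563, 0.566, -0.426]
force: [-0.8, 0.1, 0.0]
gripper_width: 0.524
```

```bash
python3 - <<'E'
from h import *
go(599.5,-231.5,30,-16)
E
```

```text
t 16.2 pos [ 597.8 -227.6   82.5] yaw -16.0 w 0.524 F [-0.8  0.1  0. ]
 turn [-0.06  0.    0.02] shift now-axes [0.13 2.1  0.1 ] goal-axes [0.13 2.1  0.11]
```

Request:
carry_out(steps=[[-0.05,0,0,0.13,0.5,0.08,45],[0,0,0,0,0.8,0,45],[0,0,0,0,0.7,0,45],[0,0,0,0,0,0,45]])

```text
t: 16.6
position: [0.6008, -0.2327, 0.0344]
tcp_rot: [0.425, -0.562, 0.567, -0.426]
force: [-0.6, 0.1, -0.3]
gripper_width: 0.531
```

```bash
python3 - <<'E'
from h import *
go(599.5,-231.5,29,-16)
E
```

```text
t 16.6 pos [ 600.8 -232.7   34.4] yaw -16.0 w 0.531 F [-0.6  0.1 -0.3]
 turn [-0.08  0.01  0.04] shift now-axes [-0.03  0.22 -0.06] goal-axes [-0.03  0.22 -0.06]
```

Request:
carry_out(steps=[[-0.05,0,0,-0.03,0.15,-0.06,45],[0,0,0,0,0,0,5],[0,0,0,0,0,0,5],[0,0,0,0,0,0,5],[0,0,0,0,0,0,5],[0,0,0,0,0,0,5]])

```text
t: 17.2
position: [0.6011, -0.2325, 0.0344]
tcp_rot: [0.426, -0.561, 0.568, -0.426]
force: [-0.2, 0.5, -1.9]
gripper_width: 0.17
```

Request:
carry_out(steps=[[0,0,0,0,-0.4,0,5],[0,0,0,0,-0.8,0,5],[0,0,0,0,-0.9,0,5],[0,0,0,0,-1,0,5],[0,0,0,0,0,0,5]])

```text
t: 17.7
position: [0.6005, -0.2318, 0.1164]
tcp_rot: [0.426, -0.562, 0.567, -0.426]
force: [-0.2, -0.9, -1.6]
gripper_width: 0.17
```

```bash
python3 - <<'E'
from h import *
go(481.5,42.4,112,-6.2)
E
```

```text
t 17.7 pos [ 600.5 -231.8  116.4] yaw -16.0 w 0.170 F [-0.2 -0.9 -1.6]
 turn [-0.07 -1.95  0.06] shift now-axes [-9.24  0.08 -7.59] goal-axes [-10.39   0.18  -5.92]
```

Request:
carry_out(steps=[[0,-1,0,-0.95,0,-0.75,5],[0,-0.95,0,-0.95,0,-0.7,5],[0,0,0,-0.95,0,-0.56,5],[0,0,0,-0.95,0,-0.56,5],[0,0,0,-0.95,0,-0.56,5],[0,0,0,-0.95,0,-0.56,5],[0,0,0,-0.95,0,-0.56,5],[0,0,0,-0.95,0,-0.56,5],[0,0,0,-0.95,0,-0.56,5],[0,0,0,-0.95,0,-0.5,5]])

```text
t: 18.7
position: [0.4781, 0.0307, 0.1081]
tcp_rot: [0.474, -0.525, 0.527, -0.471]
force: [0.3, -0.4, -1.5]
gripper_width: 0.177
```

```bash
python3 - <<'E'
from h import *
go(481.5,42.4,60,-6.2)
E
```

```text
t 18.7 pos [478.1  30.7 108.1] yaw -6.1 w 0.177 F [ 0.3 -0.4 -1.5]
 turn [0.01 0.03 0.05] shift now-axes [-0.49  1.92  0.09] goal-axes [-0.48  1.92  0.08]
```

Request:
carry_out(steps=[[0,0,0,0,0,0,5],[0,0,0,-0.2,0.4,0.05,5],[0,0,0,0,0.8,0,5],[0,0,0,0,0.4,0,5],[0,0,0,0,0,0,5]])

```text
t: 19.2
position: [0.4787, 0.037, 0.0638]
tcp_rot: [0.475, -0.525, 0.525, -0.471]
force: [-0.2, -0.2, -1.0]
gripper_width: 0.171
```

```bash
python3 - <<'E'
from h import *
go(481.5,42.4,40,-6.2)
p,d,i=cam("wrist"); cv2.imwrite("pics/w1.png",p[...,::-1])
E
```

```text
t 19.2 pos [478.7  37.   63.8] yaw -6.0 w 0.171 F [-0.2 -0.2 -1. ]
 turn [0.04 0.05 0.05] shift now-axes [-0.23  0.95  0.09] goal-axes [-0.23  0.95  0.09]
```

View pics/w1.png

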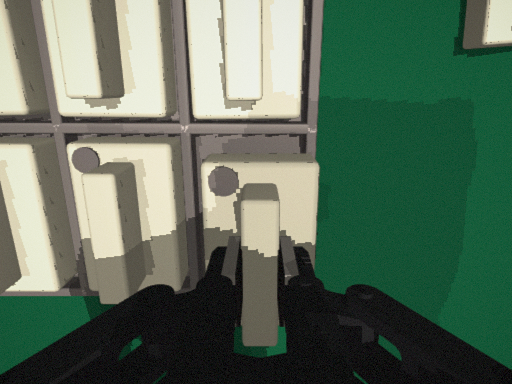

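The brick at (260,200) overlaps pocket 1's right wall by about 5 mm. I correct by 5.5 mm left and 2 mm forward.

Request:
carry_out(steps=[[0,0,0,-0.23,0,0.08,5],[0,0,0,0,0,0,5],[0,0,0,0,0.3,0,5],[0,0,0,0,0,0,5]])

```text
t: 19.65
position: [0.4831, 0.0423, 0.0577]
tcp_rot: [0.474, -0.524, 0.527, -0.472]
force: [-0.7, -0.0, -1.3]
gripper_width: 0.171
```

```bash
python3 - <<'E'
from h import *
go(481.5,42.4,40,-6.2)
E
```

```text
t 19.6 pos [483.1  42.3  57.7] yaw -6.0 w 0.171 F [-0.7 -0.  -1.3]
 turn [-0.    0.04  0.05] shift now-axes [-0.    0.71 -0.06] goal-axes [ 0.    0.71 -0.06]
```

Request:
carry_out(steps=[[0,0,0.05,0,0.3,-0.05,5],[0,0,0,0,0.3,0,5],[0,0,0,0,0.15,0,5],[0,0,0,0,0,0,5]])

```text
t: 20.05
position: [0.4819, 0.0424, 0.0394]
tcp_rot: [0.473, -0.525, 0.526, -0.473]
force: [-0.2, -1.0, 0.1]
gripper_width: 0.172
```

```bash
python3 - <<'E'
from h import *
go(481.5,42.4,40,-6.2)
E
```

```text
t 20.1 pos [481.9  42.4  39.4] yaw -6.0 w 0.172 F [-0.2 -1.   0.1]
 turn [-0.01  0.04 -0.  ] shift now-axes [ 0.   -0.02 -0.02] goal-axes [ 0.   -0.02 -0.02]
```

Request:
carry_out(steps=[[0,0,0,0,0,0,30],[0,0,0,0,0,0,36],[0,0,0,0,0,0,36],[0,0,0,0,-0.5,0,36],[0,0,0,0,-1,0,36],[0,0,0,0,-1,0,36],[0,0,0,0,-1,0,36],[0,0,0,0,-1,0,45],[0,0,0,0,0,0,45]])

```text
t: 20.95
position: [0.4818, 0.0422, 0.1594]
tcp_rot: [0.472, -0.525, 0.526, -0.474]
force: [0.3, 0.5, -0.1]
gripper_width: 0.528
```

```bash
python3 - <<'E'
from h import *
p,d,i=cam("scene"); w=world(d,i)
for r in ridges(w,p,.044,.08): print(r)
cv2.imwrite("pics/s3.png",p[...,::-1])
go(604,-115,120,-2)
E
```

```text
(472, -338, -11, 70, 19, 52, [153, 127])
(611, -332, 12, 72, 17, 53, [126, 157])
(480, 41, -6, 74, 16, 58, [274, 163])
(490, 109, -6, 71, 17, 58, [297, 172])
(604, -115, -2, 61, 16, 52, [199, 177])
(498, 182, -6, 72, 17, 58, [324, 182])
(584, 32, -6, 73, 18, 58, [255, 187])
(592, 99, -7, 72, 16, 58, [280, 197])
(601, 170, -5, 71, 17, 58, [307, 208])
t 21.0 pos [481.1  42.3 157.8] yaw -6.0 w 0.528 F [-0.3 -0.1 -0.6]
 turn [ 0.  -0.8 -0. ] shift now-axes [5.74 1.51 5.55] goal-axes [6.12 1.51 5.13]
```

View pics/s3.png

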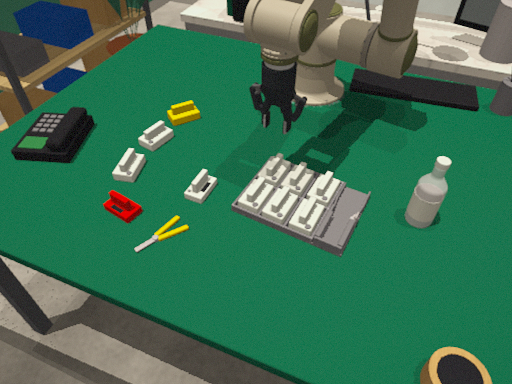

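All six pockets are full, with ridge tops at 58 mm. The logger stands at (200,186). I go to it.

Request:
carry_out(steps=[[0,-0.8,0,0.9,0.15,0.8,45],[0,0,0,0.9,0.15,0.75,45],[0,0,0,0.9,0.2,0.73,45],[0,0,0,0.9,0.2,0.73,45],[0,0,0,0.9,0.2,0.73,45],[0,0,0,0.9,0.2,0.73,45],[0,0,0,0.6,0.2,0.6,45],[0,0,0,0,0,0,45]])

```text
t: 21.8
position: [0.6018, -0.1177, 0.118]
tcp_rot: [-0.494, 0.511, -0.504, 0.491]
force: [-0.3, -0.2, 0.1]
gripper_width: 0.528
```

```bash
python3 - <<'E'
from h import *
go(604,-115,80,-2)
q=np.load("scene.npz"); w=q["w"]; m=(w[...,2]>.05)&(w[...,2]<.1)&(w[...,1]>.28)&(w[...,1]<.55)&(w[...,0]>.4)&(w[...,0]<.9); print("bottle",w[m].min(0),w[m].max(0))
E
```

```text
t 21.8 pos [ 601.8 -117.7  118. ] yaw -1.8 w 0.528 F [-0.3 -0.2  0.1]
 turn [ 0.11  0.05 -0.04] shift now-axes [-0.1   1.52  0.1 ] goal-axes [-0.11  1.52  0.08]
bottle [0.47298843 0.38622365 0.05000258] [0.88945986 0.54992154 0.09996614]
```

Request:
carry_out(steps=[[0.1,0,0,-0.1,0.8,0.05,45],[0,0,0,0,1,0,45],[0,0,0,0,1,0,45],[0,0,0,0,0.4,0,45],[0,0,0,0,0,0,45]])

```text
t: 22.3
position: [0.6002, -0.1122, 0.0339]
tcp_rot: [-0.492, 0.51, -0.505, 0.492]
force: [1.1, 0.1, -0.4]
gripper_width: 0.524
```

```bash
python3 - <<'E'
from h import *
go(604,-115,33,-2)
E
```

```text
t 22.3 pos [ 600.2 -112.2   33.9] yaw -1.7 w 0.524 F [ 1.1  0.1 -0.4]
 turn [ 0.06  0.05 -0.07] shift now-axes [0.11 0.04 0.16] goal-axes [0.1  0.04 0.16]
```

Request:
carry_out(steps=[[0.05,0.05,-0.05,0.1,0,0.16,45],[0,0,0,0,0,0,5],[0,0,0,0,0,0,5],[0,0,0,0,0,0,5],[0,0,0,0,0,0,5],[0,0,0,0,0,0,5]])

```text
t: 22.9
position: [0.6057, -0.1151, 0.0378]
tcp_rot: [0.49, -0.507, 0.51, -0.492]
force: [-0.0, 0.5, -1.0]
gripper_width: 0.147
```

Request:
carry_out(steps=[[0,0,0,0,-0.4,0,5],[0,0,0,0,-0.8,0,5],[0,0,0,0,-0.9,0,5],[0,0,0,0,-1,0,5],[0,0,0,0,-0.3,0,5],[0,0,0,0,0,0,5]])

```text
t: 23.5
position: [0.605, -0.115, 0.1279]
tcp_rot: [0.491, -0.508, 0.51, -0.492]
force: [-0.2, 0.9, -1.0]
gripper_width: 0.146
```

```bash
python3 - <<'E'
from h import *
go(496,256,115,-6.2)
E
```

```text
t 23.5 pos [ 605.  -115.   127.9] yaw -2.0 w 0.146 F [-0.2  0.9 -1. ]
 turn [-0.04  0.84  0.01] shift now-axes [-14.68   0.49  -4.87] goal-axes [-14.28   0.51  -5.94]
```

Request:
carry_out(steps=[[0,0.85,0,-1,-0.05,-0.36,5],[0,0,0,-1,0,-0.41,5],[0,0,0,-1,0,-0.41,5],[0,0,0,-1,0,-0.41,5],[0,0,0,-1,0,-0.41,5],[0,0,0,-1,0,-0.41,5],[0,0,0,-1,0,-0.41,5],[0,0,0,-1,0,-0.41,5],[0,0,0,-1,0,-0.41,5],[0,0,0,-1,0,-0.41,5]])

```text
t: 24.5
position: [0.5234, 0.1511, 0.118]
tcp_rot: [-0.473, 0.532, -0.526, 0.467]
force: [-0.5, -0.5, -0.9]
gripper_width: 0.147
```

Request:
carry_out(steps=[[0,0,0,-1,0,-0.45,5],[0,0,0,-1,0,-0.45,5],[0,0,0,-1,0,-0.45,5],[0,0,0,0,0,0,5],[0,0,0,0,0,0,5]])

```text
t: 25.0
position: [0.4938, 0.2347, 0.1129]
tcp_rot: [-0.476, 0.533, -0.523, 0.465]
force: [0.3, -0.8, -2.3]
gripper_width: 0.144
```

```bash
python3 - <<'E'
from h import *
go(495.5,256,65,-6.2)
E
```

```text
t 25.0 pos [493.8 234.7 112.9] yaw -6.6 w 0.144 F [ 0.3 -0.8 -2.3]
 turn [ 0.24 -0.07  0.04] shift now-axes [-0.86  1.91  0.01] goal-axes [-0.85  1.92 -0.02]
```

Request:
carry_out(steps=[[0.2,-0.05,0,-0.85,0,0,5],[0,0,0,0,0,0,5],[0,0,0,0,0.8,0,5],[0,0,0,0,0.9,0,5],[0,0,0,0,0,0,5]])

```text
t: 25.5
position: [0.4971, 0.2513, 0.0673]
tcp_rot: [-0.473, 0.528, -0.528, 0.468]
force: [-1.6, 1.1, -0.9]
gripper_width: 0.145
```

```bash
python3 - <<'E'
from h import *
go(495,256,44,-6.2)
p,d,i=cam("wrist"); cv2.imwrite("pics/we.png",p[...,::-1])
E
```

```text
t 25.5 pos [497.1 251.3  67.3] yaw -6.5 w 0.145 F [-1.6  1.1 -0.9]
 turn [ 0.06 -0.07  0.06] shift now-axes [-0.18  0.93 -0.1 ] goal-axes [-0.18  0.93 -0.1 ]
```

View pics/we.png

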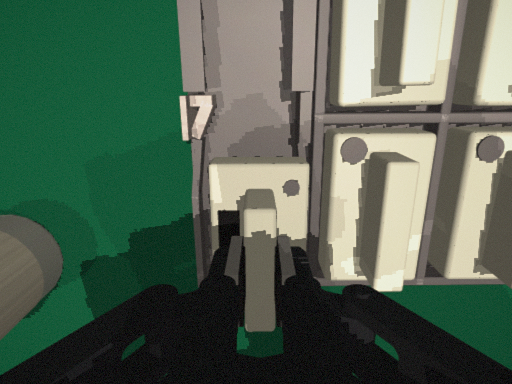

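The logger is over the lead-in at (258,200), about 4.5 mm to the right. The steel catch is visible at (198,117). The bottle at (20,270) is clear. I shift and lower.

Request:
carry_out(steps=[[0.05,-0.05,0.05,-0.18,0,-0.1,5],[0,0,0,0,0.4,0,5],[0,0,0,0,0.4,0,5],[0,0,0,0,0.05,0,5],[0,0,0,0,0,0,5]])

```text
t: 26.05
position: [0.4976, 0.2559, 0.0487]
tcp_rot: [0.47, -0.526, 0.528, -0.473]
force: [-0.5, -0.0, -0.8]
gripper_width: 0.147
```

```bash
python3 - <<'E'
from h import *
go(495,256,44,-6.2)
print(bot.get_state()["force"])
E
```

```text
t 26.1 pos [497.6 255.9  48.7] yaw -6.3 w 0.147 F [-0.5 -0.  -0.8]
 turn [-0.06 -0.03 -0.02] shift now-axes [ 0.01  0.19 -0.1 ] goal-axes [ 0.01  0.19 -0.1 ]
[-0.48053581 -0.02539563 -0.78228425]
```

Request:
carry_out(steps=[[0,0,0,0,0.15,-0.15,5],[0,0,0,0,0.04,0,5],[0,0,0,0,0,0,5],[0,0,0,0,0,0,5]])

```text
t: 26.45
position: [0.4937, 0.2565, 0.0439]
tcp_rot: [0.47, -0.526, 0.528, -0.474]
force: [-0.2, -0.4, -1.0]
gripper_width: 0.145
```

```bash
python3 - <<'E'
from h import *
go(613.8,243.3,44,-6.2)
E
```

```text
t 26.4 pos [493.7 256.5  43.9] yaw -6.3 w 0.145 F [-0.2 -0.4 -1. ]
 turn [-0.07 -0.03 -0.02] shift now-axes [-0.01  0.02  4.83] goal-axes [ 0.   -0.    4.83]
```

Request:
carry_out(steps=[[0,0,0,0,0,0,25],[0,0,0,0,0,0,25],[0,0,0,0,0,0,25],[0,0,0,0,0,0,5],[0,0,0,0,0,0,5],[0,0,0,0,0,0,5],[0,0,0,0,0,0,5]])

```text
t: 27.15
position: [0.4945, 0.2568, 0.0449]
tcp_rot: [0.469, -0.525, 0.528, -0.474]
force: [0.2, -0.3, 0.6]
gripper_width: 0.141
```

Request:
carry_out(steps=[[0,0,0,0,0,0.3,5],[0,0,0,0,0,0.4,5],[0,0,0,0,0,0.4,5],[0,0,0,0,0,0.4,5],[0,0,0,0,0,0.4,5]])

```text
t: 27.65
position: [0.5424, 0.2506, 0.0451]
tcp_rot: [0.472, -0.527, 0.527, -0.472]
force: [-7.2, -0.9, 6.2]
gripper_width: 0.141
```

```bash
python3 - <<'E'
from h import *
go(614.5,243.3,44,-6.2)
E
```

```text
t 27.6 pos [542.4 250.6  45.1] yaw -6.3 w 0.141 F [-7.2 -0.9  6.2]
 turn [-0.01 -0.02  0.  ] shift now-axes [-0.03  0.04  2.9 ] goal-axes [-0.02  0.04  2.9 ]
```

Request:
carry_out(steps=[[0,0,0,0,-0.02,0.5,5],[0,0,0,0,0,0.5,5],[0,0,0,0,0,0.5,5],[0,0,0,0,0,0.5,5],[0,0,0,0,0,0.4,5],[0,0,0,0,0,0.3,5]])

```text
t: 28.25
position: [0.6112, 0.2422, 0.0457]
tcp_rot: [-0.476, 0.53, -0.524, 0.468]
force: [-6.9, 0.4, 6.2]
gripper_width: 0.142
```

```bash
python3 - <<'E'
from h import *
go(614.5,243.3,44,-6.2)
E
```

```text
t 28.2 pos [611.2 242.2  45.7] yaw -6.3 w 0.142 F [-6.9  0.4  6.2]
 turn [ 0.16 -0.02  0.03] shift now-axes [-0.06  0.06  0.13] goal-axes [-0.06  0.07  0.13]
```

Now I push gently up to the stop.

Request:
carry_out(steps=[[0,0,0,0,0,0.25,5],[0,0,0,0,0,0.25,5],[0,0,0,0,0,0.25,5],[0,0,0,0,0,0.2,5]])

```text
t: 28.65
position: [0.6181, 0.2416, 0.0461]
tcp_rot: [-0.492, 0.541, -0.51, 0.453]
force: [-22.7, -0.8, 14.0]
gripper_width: 0.141
```

```bash
python3 - <<'E'
from h import *
go(614.5,243.3,44,-6.2)
p,d,i=cam("wrist"); cv2.imwrite("pics/wh.png",p[...,::-1])
E
```

```text
t 28.6 pos [618.1 241.6  46.1] yaw -6.1 w 0.141 F [-22.7  -0.8  14. ]
 turn [0.8  0.02 0.14] shift now-axes [-0.05  0.09 -0.14] goal-axes [-0.05  0.08 -0.15]
```

View pics/wh.png

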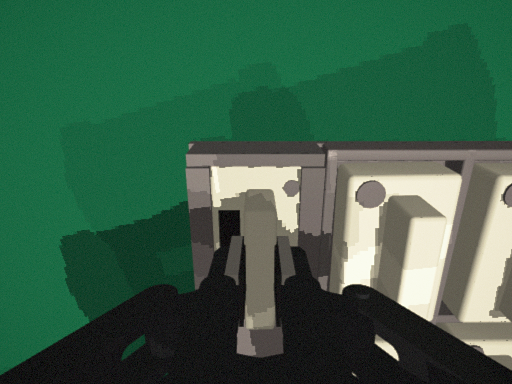

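The logger is against the stop at (255,165) and the wrist reads 23 N. I release, go up and look at the catch.

Request:
carry_out(steps=[[0,0,0,0,0,-0.1,5],[0,0,0,0,0,0,25],[0,0,0,0,0,0,25],[0,0,0,0,0,0,25],[0,0,0,0,-0.5,0,25],[0,0,0,0,-1,0,25],[0.4,0,0,0,-1,0,25],[0.4,0,0,0,-1,-0.5,25],[0,0,0,0,-1,-1,25],[0,0,0,0,0,-1,25]])

```text
t: 29.7
position: [0.5635, 0.2471, 0.1664]
tcp_rot: [0.472, -0.522, 0.532, -0.471]
force: [0.0, 0.9, 0.5]
gripper_width: 0.293
```

Request:
carry_out(steps=[[0,0,0,0,-0.5,-1,25],[0,0,0,0,-0.5,-1,25],[0,0,0,0,0,-0.5,25],[0,0,0,0,0,0,25]])

```text
t: 30.1
position: [0.4978, 0.2549, 0.1976]
tcp_rot: [0.47, -0.521, 0.533, -0.474]
force: [1.0, -0.9, -0.1]
gripper_width: 0.286
```

```bash
python3 - <<'E'
from h import *
go(612.8,243.3,44,-6.2)
p,d,i=cam("wrist"); w=world(d,i)
print(ridges(w,p,.044,.08,(.4,.8,-.1,.3)))
cv2.imwrite("pics/wc.png",cv2.resize(p[:300,:360],None,fx=2,fy=2,interpolation=cv2.INTER_CUBIC)[...,::-1])
E
```

```text
t 30.1 pos [497.8 254.9 197.6] yaw -6.3 w 0.286 F [ 1.  -0.9 -0.1]
 turn [-0.19 -0.01  0.08] shift now-axes [-0.09  6.22  4.52] goal-axes [-0.04  6.15  4.62]
[(611, 242, -6, 57, 14, 56, [258, 39]), (598, 171, -5, 67, 16, 56, [349, 45]), (590, 100, -6, 68, 17, 56, [439, 45]), (560, 42, 4, 20, 4, 55, [510, 83]), (497, 183, -6, 70, 16, 56, [339, 171]), (490, 110, -7, 70, 16, 56, [423, 171]), (480, 42, -6, 69, 17, 56, [500, 175])]
```

View pics/wc.png

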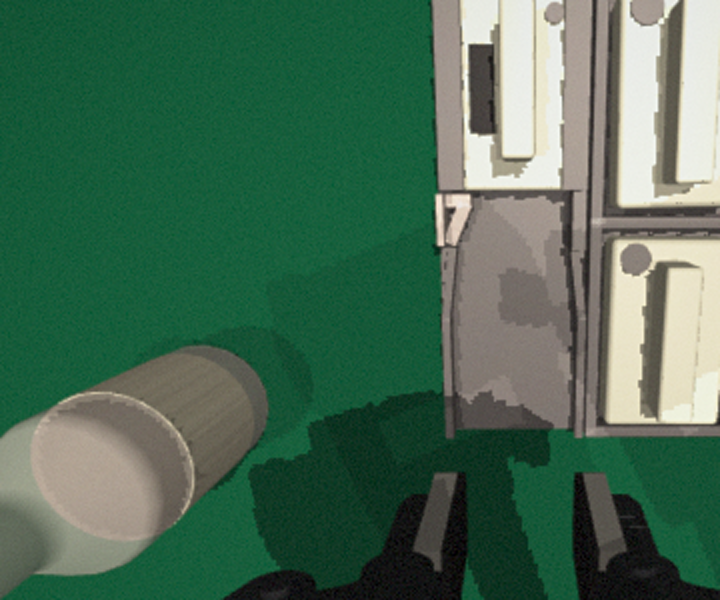

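The catch stands out into the channel at (455,220), just behind the logger's trailing edge at (515,188). The bottle is standing. I do a last numeric check and hand in.

```bash
python3 - <<'E'
from h import *
p,d,i=cam("scene"); w=world(d,i)
for r in ridges(w,p,.044,.08): print(r)
w0=np.load("scene.npz")["p"].astype(int)
def yel(P): m=(P[...,0]>150)&(P[...,2]<90)&(P[...,1]>120); m[:210]=0; return np.argwhere(m[:260,100:220]).mean(0)
print(yel(w0),yel(p.astype(int)))
bot.close_job()
E
```

```text
(473, -337, -12, 70, 18, 52, [153, 127])
(612, -331, 13, 69, 17, 52, [126, 157])
(481, 41, -6, 72, 17, 58, [274, 163])
(491, 109, -7, 70, 17, 58, [297, 172])
(498, 182, -7, 71, 17, 58, [324, 181])
(584, 32, -5, 73, 17, 58, [255, 187])
(591, 99, -6, 74, 16, 58, [280, 197])
(600, 170, -5, 71, 16, 58, [307, 208])
(612, 240, -6, 61, 14, 58, [335, 221])
[228.56164384  69.82191781] [228.5395189   69.81786942]
the job is handed in; nothing more can be done
```

The job is done and handed in at about 30 s of robot time. I put three spare bricks into the empty pockets 5, 2 and 1. I then laid the logger in the cradle's lead-in and slid it to the stop, where the wrist read about 23 N.

**Last checks:**
- **Bricks:** all six are flat in their pockets, with ridge tops at 58 mm. The two leftover spares lie flat on the bench.
- **Logger:** it measured (612, 240) mm with its fin top at 58 mm; the estimated seat is (612.8, 243.3). The 3 mm sideways difference is about the size of the camera error, and the wrist camera read (611, 242).
- **Catch:** in the close-up it stands out into the channel just behind the logger's trailing edge. I judged this by eye, as there is no joint reading.
- **Bystanders:** the snips had not moved, and the bottle was standing and never approached. The red and yellow look-alikes were not touched.

No check failed.

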